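Spring the bit-box drawer with the release dowel

TASK

Open the bit box: take the dowel out of its stand and push it down through the hole in the top of the box, so that the catch inside lets go and the green drawer springs fully open. Then put the dowel back upright in its stand, all the way down, and let go of it.

Things in the scene. Friction and masses are not known exactly. Their poses are not given: they have to be found in the camera images.
- dowel: Round pale wooden rod with a blue band near its top, 16 mm thick, 170 mm long, upright in its stand's hole; foot tapered to 10 mm over the last 6 mm. Origin: centre of the foot end; z runs along the rod to its top. At the start the foot is 10 mm above the table, so the rod's top is 180 mm up and it shows 125 mm above the stand.
- dowel_stand: Dark wooden block, 80 x 80 mm, 55 mm high, fixed. In the middle of its top is a round vertical hole, 20 mm wide with a 4 mm chamfer, 45 mm deep (its bottom is 10 mm above the table). Origin: centre of the underside, straight below the hole; z up.
- release_hole (a point): Centre of the mouth of the hole in the bit box's top, 90 mm above the table; z up, x to the box's back. Hole 24 mm wide, 3 mm chamfer, dark steel ring, 40 mm from the back edge, midway across. 25 mm below the mouth lies the catch's red plate: pushed down about 7 mm (2 to 7 N) it lets go, its stop is at 17 mm. A dowel foot 34 to 40 mm below the mouth frees the drawer.
- drawer (a joint): Opening in m of the bit box's green drawer: 0 shut and caught, 0.065 fully open. No handle; its spring drives it out of the front, roughly towards the robot, when the catch lets go, and it stays open when the dowel leaves. The fixed plywood box is 200 mm deep, 160 wide, 90 high; its place and angle vary.
There are look-alikes about, which are no part of the job. Of the things that look like the dowel_stand, take the one that is farthest to the robot's left at the start.

How it is judged:
By the outcome, as a careful person would: the job done as asked, in the order asked, and still so for the second after the job is handed in, with the robot touching nothing.
It also fails if it takes over 53 s, if anything falls off the work surface, if the arm or the gripper's body presses on something with over 40 N, if the wrist force passes 120 N, or if a joint passes its speed limit or range.

ROBOT

A 6-joint arm with a two-finger parallel gripper is mounted at the origin on a cart in front of the work surface, level with it; the furniture and walls round the work are solid. World frame = base frame: x ahead of the robot, y to its left, z up, the work surface at z = 0. Lengths are in m, angles in rad, forces in N, time in s.
With the tool pointing down it reaches from about 0.275 to 0.75 m from the base axis. Payload 10.2 kg.
Tool frame: the origin (TCP) lies midway between the tips of the shut fingers; the grasp point (between the pads) lies 19 mm behind it (env.hold_point_z is the distance from the TCP to the grasp point, in m); x points along the fingers, z is the direction in which the jaws open and shut, and the axes are right-handed (so a half turn about x gives the same grasp; the last joint's range is limited). The gripper opens to 85 mm and grips with 20 to 120 N. Pads are 22 mm wide; open, the fingers measure 114 mm over their backs; the gripper's body (76 mm by 85 mm) begins 54 mm behind the grasp point. The pads swing forward as they close: fully open they stand 13 mm farther back than shut.
Start: joints at [-1.479, 0.313, 1.498, -0, 1.331, -0.223], TCP at [0.163, -0.499, 0.231] pointing down, gripper open.
Joint ranges: [-2.94, 2.94], [-0.97, 2.17], [0.19, 2.56], [-1.23, 4.37], [0.02, 3.11], [-2.88, 2.88]. Speed limits (rad/s): [2.39, 2.39, 3.01, 3.14, 3.14, 3.14].

INTERFACE

Orientations are given as a unit quaternion [x, y, z, w].
In Python, from bench import env, kinematics, monitor, eyes, job gives the robot as it stands. The module is installed in compiled form; this text tells all that it offers. Calls block until the motion is done:
- env.reach(position, orientation): joint-space move of the TCP to a pose.
- env.movel(position, velocity=0.15, frame=None, guard=None): straight line of the TCP; frame=None keeps the orientation; velocity is the mean speed in m/s. With guard (N) it stops when the force on the tool has changed by that much, and returns True; else False.
- env.set_joints(angles): joint-space move.
- env.release() and env.close_gripper(effort=None): open the fingers fully, or close them until they stop; effort is the grip in N (None keeps the last).
- env.hold(seconds).
- kinematics.ik(position, orientation): joint angles nearest the present ones, or None.
- monitor.sense(): the state.
- eyes.grab_frame(name): name is "side" or "top" or "wrist"; returns a dict with "frame" (400x640x3 uint8, red, green, blue), "mtx" (3x3 intrinsics, pixels), "view" (4x4, takes a point from world to camera coordinates). Camera axes: x right, y down, z forward; pixel columns grow to the right and rows downward; lengths in m; the calibration is good to about 2 mm. The wrist camera is an equidistant fisheye: a pixel r from the principal point sees the ray r / f radians off the axis. A picture is of the moment at which its call begins. There is no depth.
A pose or a line that the arm cannot do raises env.MotionError and nothing moves.
- job.hand_in(): hands the job in, once; it reports no verdict.
The state is a dict: "clock": time; "joints": joint angles; "qvel": joint speeds; "joint_efforts": joint torques, N m; "position": TCP position; "ee_rot": TCP orientation; "contact_force": force on the tool from outside, world axes, zero at the start; "ft_torque": the same for the moment, N m; "finger_gap": opening from 0.0 (shut) to 1.0 (fully open).
Only numpy, scipy, OpenCV 4.12 (cv2) and the standard library are available. Lean on these libraries where they do the work, as an engineer would, in place of code of your own. Each camera call takes 0.05 s, during which the arm holds its last target. There are 200 camera calls.

## Working session

There is one attempt and no reset: what is moved stays moved. The work goes in short steps, each a Python script; the robot and the scene stay as the last script left them, time stands still between calls to the robot, and variables do not carry over. Pictures are saved under pics/ and viewed, about 8 in all and at most 12, crops included, and the job is handed in when it is done.

```bash
mkdir -p pics
python3 - <<'E'
from bench import env,monitor,eyes
import cv2,numpy as np
for n in("top","side"):
    d=eyes.grab_frame(n); cv2.imwrite(f"pics/{n}0.png",d["frame"][:,:,::-1]); np.savez(f"pics/{n}0.npz",**d)
    print(n,d["mtx"].round(1).tolist(),d["view"].round(3).tolist())
s=monitor.sense();print(s["clock"],s["ee_rot"],env.hold_point_z)
E
```

```text
top [[387.8, 0.0, 320.0], [0.0, 387.8, 201.1], [0.0, 0.0, 1.0]] [[-0.018, -1.0, -0.006, 0.019], [-0.993, 0.019, -0.116, 0.505], [0.117, 0.004, -0.993, 0.86], [0.0, 0.0, 0.0, 1.0]]
side [[517.8, 0.0, 309.1], [0.0, 517.8, 211.5], [0.0, 0.0, 1.0]] [[-0.995, -0.097, 0.008, 0.5], [-0.044, 0.372, -0.927, 0.09], [0.087, -0.923, -0.375, 1.032], [0.0, 0.0, 0.0, 1.0]]
0.1 [ 0.41575324  0.57245404 -0.41515124  0.57192225] 0.0187
```

View pics/top0.png

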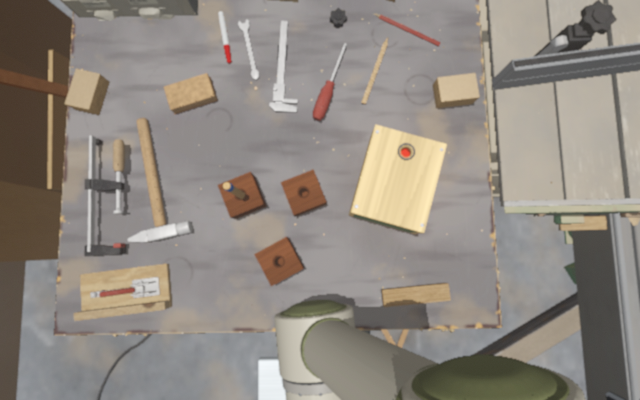

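View pics/side0.png

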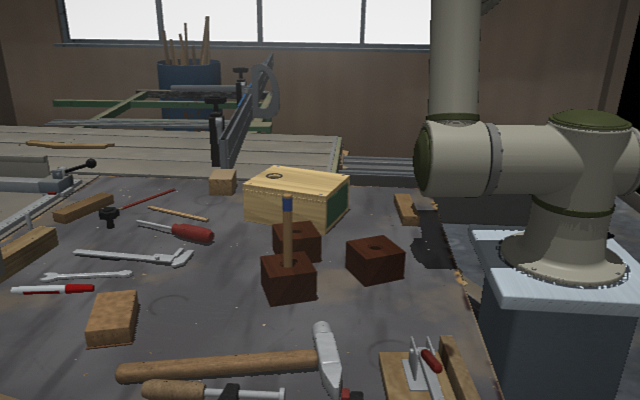

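Top view: three brown stands at (242,195) with the dowel, (304,192) and (280,261). The first has the smallest column, so it is farthest left (+y). The side view agrees: the dowel's blue band is at (288,203). The box ring is at (406,152) in the top view and (273,176) in the side view.

```bash
cat > h.py <<'E'
import numpy as np,cv2
def load(f): d=np.load(f); return d["frame"],d["mtx"],d["view"]
def ray(K,V,uv):
    R,t=V[:3,:3],V[:3,3]; return -R.T@t, R.T@(np.linalg.inv(K)@[uv[0],uv[1],1.])
def plane(K,V,uv,z):
    o,d=ray(K,V,uv); return o+d*(z-o[2])/d[2]
def tri(a,b):
    A=np.zeros((3,3));c=np.zeros(3)
    for o,d in(a,b):
        d=d/np.linalg.norm(d);P=np.eye(3)-np.outer(d,d);A+=P;c+=P@o
    return np.linalg.solve(A,c)
def proj(K,V,p):
    q=V[:3,:3]@p+V[:3,3]; q=K@q; return q[:2]/q[2]
def blob(m,near,rad):
    yy,xx=np.nonzero(m); k=np.hypot(xx-near[0],yy-near[1])<rad
    return np.array([xx[k].mean(),yy[k].mean()]),k.sum(),(xx[k].min(),xx[k].max(),yy[k].min(),yy[k].max())
E
python3 - <<'E'
from h import *
T=load("pics/top0.npz");S=load("pics/side0.npz")
def blue(f): 
    f=f.astype(int);return (f[...,2]>f[...,0]+15)&(f[...,2]>f[...,1]+5)
bt=blob(blue(T[0]),(228,187),12);bs=blob(blue(S[0]),(288,203),15);print(bt,bs)
print("band",tri(ray(*T[1:],bt[0]),ray(*S[1:],bs[0])).round(4))
def red(f):
    f=f.astype(int);return (f[...,0]>150)&(f[...,1]<90)
r=blob(red(T[0]),(406,152),8);print(r,"plate",plane(*T[1:],r[0],.065).round(4))
# box top: bright yellow
h=cv2.cvtColor(T[0],cv2.COLOR_RGB2HSV)
m=((h[...,0]>12)&(h[...,0]<32)&(h[...,2]>175)&(h[...,1]>50)).astype(np.uint8);m[:, :345]=0;m[:,450:]=0;m[:120]=0;m[240:]=0
c=max(cv2.findContours(m,0,2)[0],key=cv2.contourArea);q=cv2.boxPoints(cv2.minAreaRect(c));print("box",q.round(1).tolist(),[plane(*T[1:],p,.09)[:2].round(3).tolist() for p in q])
def crop(f,c,w,h,k):return cv2.resize(f[c[1]-h:c[1]+h,c[0]-w:c[0]+w],None,fx=k,fy=k,interpolation=cv2.INTER_CUBIC)
a=crop(T[0],(242,195),32,32,6);b=crop(T[0],(406,152),32,32,6);
c=crop(S[0],(288,250),40,64,3);
d=crop(S[0],(274,176),40,64,3)
cv2.imwrite("pics/c1.png",np.vstack([np.hstack([a,b])[:, :480] if 0 else cv2.resize(np.hstack([a,b]),(480,240)) if 0 else np.hstack([a,b])[:, :768]])[:,:,::-1])
E
```

```text
(array([230.71428571, 188.35714286]), np.int64(14), (np.int64(228), np.int64(232), np.int64(186), np.int64(190))) (array([286.95575221, 204.21238938]), np.int64(113), (np.int64(282), np.int64(291), np.int64(198), np.int64(210)))
band [0.5207 0.1844 0.1593]
(array([405.375, 151.5  ]), np.int64(48), (np.int64(402), np.int64(409), np.int64(148), np.int64(155))) plate [ 0.6095 -0.1833  0.065 ]
box [[349.5, 213.10000610351562], [374.1000061035156, 122.9000015258789], [448.3999938964844, 143.10000610351562], [423.79998779296875, 233.3000030517578]] [[0.472, -0.053], [0.669, -0.112], [0.62, -0.272], [0.426, -0.209]]
```

View pics/c1.png

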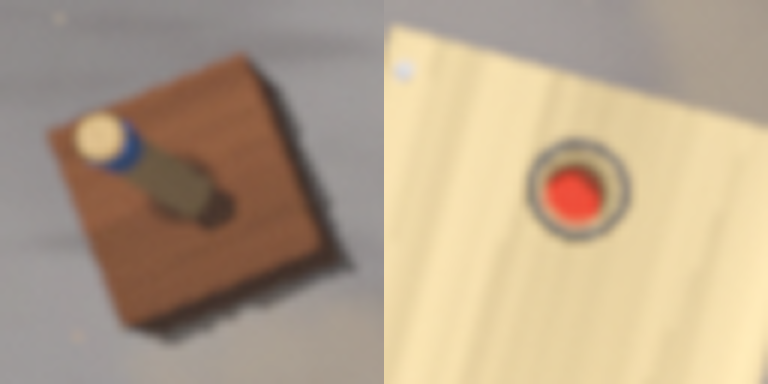

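Crop check: the left stand holds the pale dowel with its blue band, and its top-face centre is at pixel ≈(240.5,193.9). The dowel top is at ≈(226.3,185.4). The steel ring with the red plate is centred at ≈(405.8,151.2).

```bash
cat >> h.py <<'E'
from scipy.spatial.transform import Rotation as Ro
def quat(psi):
    z=np.array([np.cos(psi),np.sin(psi),0]);x=np.array([0,0,-1.]);return Ro.from_matrix(np.c_[x,np.cross(z,x),z]).as_quat()
E
python3 - <<'E'
from h import *
from bench import env,kinematics,monitor,eyes
T=load("pics/top0.npz");S=load("pics/side0.npz")
st=plane(*T[1:],(240.5,193.9),.055);dt=plane(*T[1:],(226.3,185.4),.18);ho=plane(*T[1:],(405.8,151.2),.09)
print("stand",st,"dowel top",dt,"hole",ho)
dside=plane(*S[1:],(287,196),.18); print("side dtop",dside, proj(*S[1:],ho), proj(*S[1:],np.array([*dt[:2],.18])))
for psi in np.arange(0,np.pi,np.pi/8):
    r=[kinematics.ik([p[0],p[1],.22],quat(psi+k)) for p in(st,ho) for k in (0,np.pi)]
    print(round(psi,2),[None if q is None else round(float(q[5]),2) for q in r])
E
```

```text
stand [0.52233825 0.18687807 0.055     ] dowel top [0.52177694 0.18785801 0.18      ] hole [ 0.60401088 -0.17862914  0.09      ]
side dtop [0.51985058 0.20083511 0.18      ] [273.85815766 174.79452882] [286.91583605 193.18220414]
0.0 [0.13, None, -0.47, 2.67]
0.39 [-0.26, None, -0.87, 2.28]
0.79 [-0.65, 2.49, -1.26, 1.88]
1.18 [-1.05, 2.1, -1.65, 1.49]
1.57 [-1.44, 1.7, -2.04, 1.1]
1.96 [-1.83, 1.31, -2.44, 0.7]
2.36 [-2.22, 0.92, -2.83, 0.31]
2.75 [-2.62, 0.53, None, -0.08]
```

Run:
```python
from h import *
from bench import env,monitor,eyes
D=np.array([.522,.1873])
env.reach([*D,.24],quat(0))
env.movel([*D,.131],.15,guard=15)
env.close_gripper(70)
s=monitor.sense();print(s["clock"],s["finger_gap"],s["position"],s["contact_force"])
print(env.movel([*D,.30],.15))
s=monitor.sense();print(s["clock"],s["finger_gap"],s["position"],s["contact_force"])
for n in("top","side"):
    d=eyes.grab_frame(n);np.savez(f"pics/{n}1.npz",**d)
    globals()[n]=d["frame"]
p=proj(*load("pics/side1.npz")[1:],np.array([*D,.179])); print("pred foot side px",p)
cv2.imwrite("pics/l1.png",cv2.resize(side[60:260,180:400],None,fx=3,fy=3)[:,:,::-1])
```

```text
4.3583 0.1704497518699723 [0.5220384  0.18734067 0.13128838] [-1.0028336  -0.21127362  3.032423  ]
False
5.6333 0.17195321502095612 [0.52175791 0.18726456 0.29908371] [-1.2533034   0.01199066 -0.05041078]
pred foot side px [286.83126721 193.64097654]
```

View pics/l1.png

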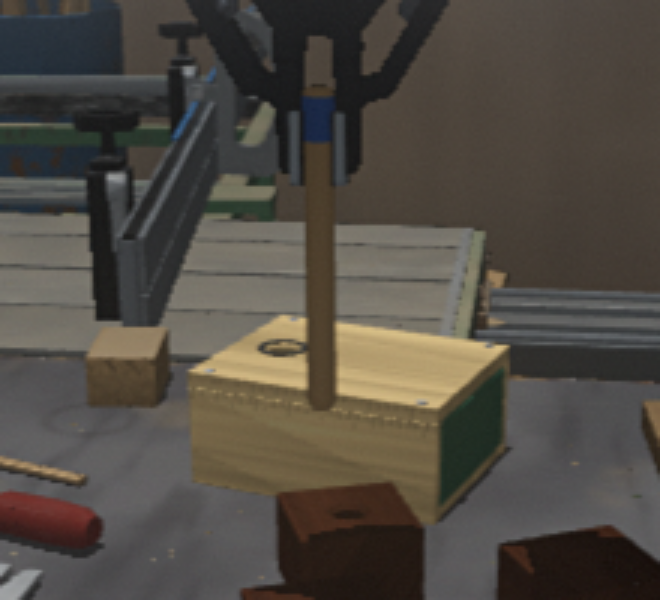

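The dowel hangs straight in the jaws, with its foot at ≈(287,195.7) in the side image where (286.8,194) was predicted. Next is the box.

Run:
```python
from h import *
from bench import env,monitor,eyes
H=np.array([.604,-.1788])
env.movel([*H,.26],.2)
for z in (.185,.1743):
    g=env.movel([*H,z],.06,guard=20); s=monitor.sense();print(g,s["clock"],s["position"],s["contact_force"],s["finger_gap"])
    if g: break
env.hold(.5)
for n in("top","side"):
    d=eyes.grab_frame(n);np.savez(f"pics/{n}2.npz",**d)
    globals()[n]=d["frame"]
cv2.imwrite("pics/b1.png",np.hstack([cv2.resize(side[80:250,200:400],None,fx=2,fy=2),cv2.resize(top[100:270,330:530],None,fx=2,fy=2)])[:,:,::-1])
```

```text
False 9.1667 [ 0.60414821 -0.17888532  0.18549293] [-0.3372801   0.31559006  2.30753081] 0.1694008063385716
False 9.4917 [ 0.60563037 -0.17936167  0.17546686] [ 5.35611479 -1.59158279  5.34012483] 0.17041629330343877
```

View pics/b1.png

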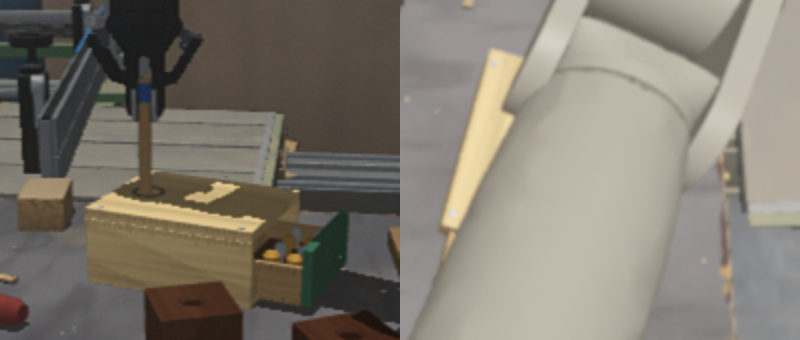

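The drawer has sprung out: its green front is at ≈(362,210) in full side-image pixels. I'll withdraw, carry the dowel over the stand, and check both the opening and the dowel.

Run:
```python
from h import *
from bench import env,monitor,eyes
H=np.array([.604,-.1788]);D=np.array([.5222,.1872])
env.movel([*H,.26],.1); env.movel([*D,.26],.2)
env.hold(.3)
s=monitor.sense();print(s["clock"],s["position"],s["contact_force"],s["finger_gap"])
for n in("top","side"):
    d=eyes.grab_frame(n);np.savez(f"pics/{n}3.npz",**d)
    globals()[n]=d["frame"]
print("pred foot px",proj(*load("pics/side3.npz")[1:],np.array([*D,.26-.1213])))
cv2.imwrite("pics/b2.png",np.hstack([cv2.resize(side[80:310,220:400],None,fx=2,fy=2),cv2.resize(top[100:330,300:500],None,fx=2,fy=2)])[:,:,::-1])
```

```text
13.425 [0.52226872 0.18700584 0.25997708] [0.21574771 0.22326253 0.37270586] 0.16679272106833778
pred foot px [286.9178478  216.62666566]
```

View pics/b2.png

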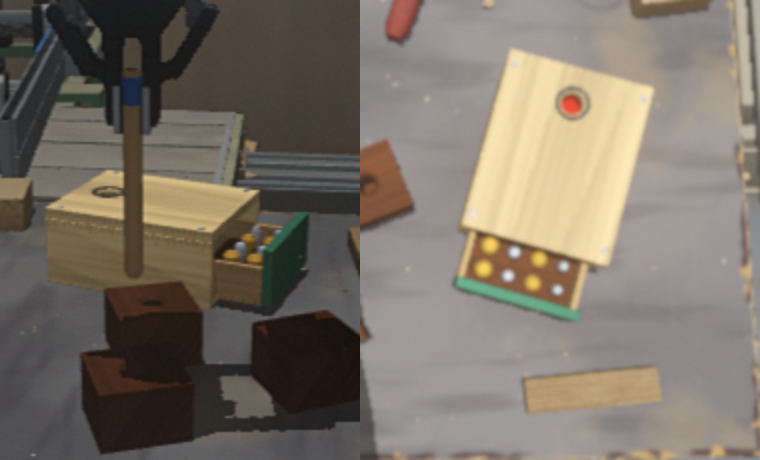

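The drawer is out and the dowel hangs upright, with its foot at ≈(286.7,218.5) as predicted. Now I'll insert it, and measure the opening in the same script.

Run:
```python
from h import *
from bench import env,monitor,eyes
T=load("pics/top3.npz")
a=plane(*T[1:],(351,213.5),.09)[:2]; ax=np.array([.669-.472,-.112+.053]);ax/=np.linalg.norm(ax)
for z in(.07,.08,.09): print("drawer front ahead of box front",z,((a-plane(*T[1:],(348.5,243),z)[:2])@ax).round(4))
D=np.array([.5222,.1872])
for z,v in((.185,.12),(.140,.06),(.1295,.03)):
    g=env.movel([*D,z],v,guard=12); s=monitor.sense();print(g,s["clock"],s["position"],s["contact_force"],s["finger_gap"])
    if g: break
```

```text
drawer front ahead of box front 0.07 0.0612
drawer front ahead of box front 0.08 0.0614
drawer front ahead of box front 0.09 0.0617
False 14.3 [0.52258484 0.18726073 0.1857635 ] [ 0.96060305  0.47024456 -0.44944029] 0.1664856284015545
False 15.2 [0.52241342 0.18724317 0.14033796] [0.33424904 0.77915593 0.15599049] 0.1696119882521555
True 15.5583 [0.52264396 0.1873028  0.13122471] [-0.44091057 -0.29154136  6.09046147] 0.17259027815408715
```

Run:
```python
from h import *
from bench import env,monitor,eyes
D=np.array([.5222,.1872])
env.release(); env.hold(.2)
env.movel([*D,.26],.12)
env.reach([.40,.30,.30],quat(0)); env.hold(.5)
s=monitor.sense();print(s["clock"],s["contact_force"],s["finger_gap"])
for n in("top","side"):
    d=eyes.grab_frame(n);np.savez(f"pics/{n}4.npz",**d); globals()[n]=d["frame"]
S0=load("pics/side0.npz");T=load("pics/top4.npz");S=load("pics/side4.npz")
def blue(f): 
    f=f.astype(int);return (f[...,2]>f[...,0]+15)&(f[...,2]>f[...,1]+5)
print(blob(blue(S0[0]),(288,203),15)[::2],blob(blue(side),(288,203),15)[::2])
def green(f): 
    f=f.astype(int);return ((f[...,1]>f[...,0]+25)&(f[...,1]>f[...,2]+8)).astype(np.uint8)
# drawer front's outer top edge: lower hull of green strip in top view
m=green(T[0]);m[:, :340]=0;m[:,420:]=0;m[:220]=0;m[270:]=0
ys,xs=np.nonzero(m);print(len(xs),cv2.boxPoints(cv2.minAreaRect(np.c_[xs,ys].astype(np.float32))).round(1).tolist())
cv2.imwrite("pics/e1.png",np.hstack([cv2.resize(side[130:330,220:400],None,fx=2,fy=2),cv2.resize(top[150:250,200:400],None,fx=2.2,fy=4)])[:,:,::-1])
```

```text
18.8833 [ 1.44363786  1.61911566 -0.78253875] 0.9983256870774473
(array([286.95575221, 204.21238938]), (np.int64(282), np.int64(291), np.int64(198), np.int64(210))) (array([286.00909091, 204.27272727]), (np.int64(282), np.int64(290), np.int64(198), np.int64(210)))
361 [[346.5, 242.8000030517578], [348.0, 237.39999389648438], [410.1000061035156, 255.3000030517578], [408.5, 260.79998779296875]]
```

View pics/e1.png

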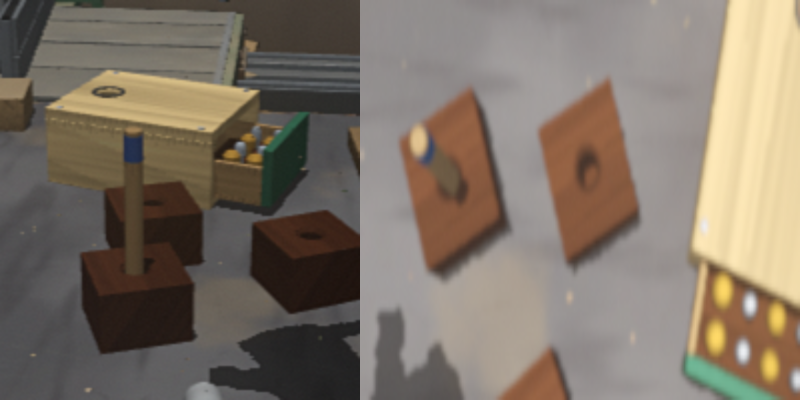

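The dowel is upright in the left stand, with its blue band on the same image rows (198–210) as at the start. One last numeric check of the drawer opening, then hand in.

Run:
```python
from h import *
T=load("pics/top4.npz");P=lambda u,z:plane(*T[1:],u,z)[:2]
h=P((405.8,151.2),.09)
for z in(.065,.075,.085):
    a,b=P((346.5,243.2),z),P((408.5,261.2),z);e=(b-a)/np.linalg.norm(b-a);n=np.array([-e[1],e[0]])
    print(z,"opening",abs((a-h)@n)-.160, np.linalg.norm(b-a))
S=load("pics/side4.npz");S0=load("pics/side0.npz")
def g(f):
    f=f.astype(int);m=((f[...,1]>f[...,0]+18)&(f[...,1]>f[...,2]+5));m[:,:290]=0;m[:,390:]=0;m[:170]=0;m[245:]=0;ys,xs=np.nonzero(m);return cv2.boxPoints(cv2.minAreaRect(np.c_[xs,ys].astype(np.float32))).round(1).tolist(),np.array([xs.mean(),ys.mean()])
A,B=g(S0[0]),g(S[0]);print(A,B)
ax=np.array([.604-.449,-.1788+.131]);c=-np.array([n[0],n[1]])*np.sign(n@ax)
for o in(.055,.06,.065,.07):
    f=h+c*.16; print(o,proj(*S[1:],np.array([*(f+c*o),.045]))-proj(*S[1:],np.array([*f,.045])),B[1]-A[1])
```

```text
0.065 opening 0.06593620826905497 0.13905310503027307
0.075 opening 0.06619012569652691 0.13741390546395624
0.085 opening 0.06644404312399882 0.1357747058976395
([[332.79998779296875, 195.8000030517578], [346.8999938964844, 182.89999389648438], [347.1000061035156, 183.10000610351562], [333.0, 196.0]], array([339.125, 190.25 ])) ([[341.79998779296875, 228.10000610351562], [361.79998779296875, 180.8000030517578], [374.0, 186.0], [354.0, 233.3000030517578]], array([358.36238532, 206.21100917]))
0.055 [23.19874762  3.59170586] [19.23738532 15.96100917]
0.06 [25.34676091  3.92426829] [19.23738532 15.96100917]
0.065 [27.50141092  4.25785824] [19.23738532 15.96100917]
0.07 [29.66272842  4.59248048] [19.23738532 15.96100917]
```

The opening comes out at about 66 mm measured from the hole, so the drawer is fully open. The side-view green comparison is no use: its mask barely caught the dark front in the first picture.

```bash
python3 -c "
from bench import job,monitor
print(monitor.sense()['clock']);job.hand_in()"
```

```text
18.9833
the job is handed in; nothing more can be done
```

The job is done and handed in at about 19 s on the robot's clock. I took the dowel from the leftmost stand and pushed it about 36 mm down through the box's hole, and the green drawer sprang open. I then put the dowel back in its stand, let go of it and moved the arm clear.

**Dowel:** it stopped against the bottom of the stand's hole. The last pictures show it upright, with its blue band on the same image rows as at the start.

**Drawer:** the last top view, measured from the release hole, gave an opening of about 66 mm against the nominal 65 mm. An earlier, coarser estimate from the box's front corner gave about 61 mm, which is within a couple of pixels. A side-view comparison could not be used, because the colour mask hardly picked up the green drawer front in the first picture.

**Forces:** the highest reading I printed was about 8 N, during the push into the box. I only read forces between moves, so I have no record of any brief peaks.

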